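# Bring the vial under the reading head

### The job

On the three-armed sample changer, push gently with a fingertip against one of the wheel's arms to turn the wheel until the arm that carries the capped vial points straight at the post of the reading head. Then push the reading head's lever round until it rests at its stop, over the vial. Push only on the arms and the lever: do not grip anything, do not touch the vial or the cup on the wheel, and leave the loose things on the desk where they stand.

Things in the scene. Friction and masses are not known exactly. Their poses are not given: they have to be found in the camera images.
- changer: The fixed white stand of the sample changer. Origin: on the wheel's upright axis, at desk height. Round foot, radius 50 mm, 10 mm high; a bridge 44 mm wide, 10 mm high runs along the stand's +y axis to a steel post of radius 9 mm whose axis is at y = +180 mm (its foot: radius 30 mm, 12 mm high). The wheel turns on the stand's z axis.
- hub (a point): Top centre of the wheel's hub (radius 22 mm), 52 mm above the desk, on the axis. Three straight aluminium arms go out from it 120 degrees apart, each 12 mm wide, z = 26 to 40 mm, bare as far as 88 mm from the axis, then a round seat of radius 27 mm centred at 115 mm, rim at z = 40 mm. One seat holds the vial, the next counter-clockwise (from above) a portion cup, the third is empty.
- vial_arm (a point): Point on the top face (z = 40 mm) of the arm that carries the vial, 60 mm from the wheel's axis, on the arm's middle line: a good place to push, against the arm's side face (the other two arms serve as well).
- wheel (a joint): Angle of the wheel, positive counter-clockwise from above. 0 (or any whole number of turns) = the vial's arm points along the stand's +y axis, straight at the post. No stops; turns either way without end and stays where it is left (friction 0.06 N m, about 1 N at 60 mm from the axis).
- sample_vial: The clear vial with a white cap, 24 mm wide and 53 mm tall, clipped fast in its seat on the wheel, 115 mm from the axis; origin at the centre of its underside, 34 mm above the desk; its top is 87 mm above the desk.
- station (a point): The reading position: point 115 mm from the wheel axis on the line from there to the post, 34 mm above the desk. The vial's origin comes to lie here.
- head (a joint): Angle of the reading head about the post's upright axis (stand x = 0, y = +180 mm), positive counter-clockwise from above. 0 = its lever points along the stand's -x axis (parked); 1.571 = its stop, where the lever points along the stand's -y axis and the lens is over the station. It starts between 0 and 0.35 and stays where it is left (friction 0.06 N m).
- lens (a point): Underside centre of the black upright lens barrel (radius 17 mm, z = 96 to 136 mm above the desk), 65 mm from the post axis along the lever.
- lever_end (a point): Free end of the reading head's grey lever, 100 mm from the post axis. The lever is a straight bar 12 mm wide, from z = 100 to z = 122 mm, that runs from the post through the lens barrel to this end; the bare end piece from 82 to 100 mm is the place to push, on its side face. At the stop the head clears the vial's top by 7 mm.
- spare_vial: Bystander: loose capped vial 24 mm wide, 53 mm tall, standing on the desk to the right of the work; origin at its underside.
- brass_weight: Bystander: loose brass weight 22 mm wide, 34 mm tall, standing on the desk to the left; origin at its underside.
- glue: Bystander: loose glue stick 23 mm wide, 82 mm tall, standing on the desk behind the wheel; origin at its underside.
- sample_cup: The clear portion cup, 49 mm wide, 32 mm tall, fixed in its seat on the wheel; origin at its underside, 34 mm above the desk.

How it is judged:
On the way, in this order (a step that is already met when the one before it is completed fails the run):
1. the vial stands at the reading position, at rest, with the reading head still swung away (horizontal distance between sample_vial and station below 0.008 m and angular speed of sample_vial below 0.1 rad/s and value of joint head below 0.8 rad), for 0.2 s.
2. the reading head is at its stop over the vial (horizontal distance between sample_vial and station below 0.008 m and value of joint head above 1.47 rad), for 0.2 s.
At the end, for the whole second after the job is handed in: The vial is within 8 mm (4 degrees) of the reading position, the reading head is within 0.1 rad of its stop with its lens within 15 mm of the vial's axis, and both are at rest (all of step 2 and horizontal distance between lens and sample_vial below 0.015 m and angular speed of sample_vial below 0.05 rad/s and velocity of joint head between -0.05 and 0.05 rad/s); the robot touches nothing.
It fails at once if the vial or the cup on the wheel is touched with more than 2 N (contact force between any of sample_vial, sample_cup and the arm above 2 N or contact force between any of sample_vial, sample_cup and the fingers above 2 N).
It fails at once if the changer is pushed or clamped with more than 25 N (contact force between changer and the fingers above 25 N or contact force between changer and the arm above 25 N).
It fails at once if a loose bystander is moved more than 20 mm, lifted or tipped (distance of any of spare_vial, brass_weight, glue from where it was at the start of the episode above 0.02 m or angle between any of spare_vial, brass_weight, glue's own z axis and vertical above 0.5 rad).
It also fails if it takes over 64 s, if anything falls off the work surface, if the arm or the gripper's body presses on something with over 40 N, if the wrist force passes 120 N, or if a joint passes its speed limit or range.

### The arm

A 6-joint arm with a two-finger parallel gripper is mounted at the origin on a cart in front of the work surface, level with it; the furniture and walls round the work are solid. World frame = base frame: x ahead of the robot, y to its left, z up, the work surface at z = 0. Lengths are in m, angles in rad, forces in N, time in s.
With the tool pointing down it reaches from about 0.25 to 0.775 m from the base axis. Payload 4 kg.
Tool frame: the origin (TCP) lies at the very end of the fingers, on their centre line; the grasp point (between the pads) lies 19 mm behind it; z points along the fingers, x is the direction in which the jaws open and shut, and the axes are right-handed (so a half turn about z gives the same grasp; the last joint's range is limited). The gripper opens to 85 mm and grips with 20 to 120 N. Pads are 22 mm wide; open, the fingers measure 114 mm over their backs; the gripper's body (76 mm by 85 mm) begins 54 mm behind the grasp point. The pads swing forward as they close: fully open they stand 13 mm farther back than shut.
Start: joints at [-1.417, 0.087, 1.371, -0, 1.684, -0.103], TCP at [0.14, -0.532, 0.206] pointing down, gripper open.
Joint ranges: [-3.1, 3.1], [-0.76, 2.03], [0.27, 2.55], [-1.08, 4.22], [0.17, 2.65], [-2.57, 2.57]. Speed limits (rad/s): [2.79, 2.79, 3.14, 3.14, 3.14, 3.14].

### API

Orientations are given as a unit quaternion [w, x, y, z].
In Python, from cell import observe, camera, camera_model, job_done gives the robot as it stands. The module is installed in compiled form; this text tells all that it offers.
- The arm moves only by the tool apply_moves, never from a script. Its argument "series" is text: rows parted by semicolons, each of 7 numbers parted by spaces: the shift along the tool's x, y, z in cm, then the turn, a rotation vector about the tool's x, y, z in rad, then the opening, from 0 (shut) to 1 (fully open). A call has 1 to 8 rows; each row is the pose to reach, as a shift and turn from the pose commanded when the call began, along the tool's axes at that moment; what a row does not reach only later rows make up. A row lasts 1/8 s, in which the tool goes at most 62.5 mm and 10.7 degrees, less where a joint would pass 70% of its speed; a pose out of reach is approached as far as the arm can. A call with a gripper value outside its range is refused whole. The fingers move at their own pace and stop on an object; "grip_force" is the grip in N (left out, the last holds). Time passes only in rows, so rows that repeat a pose let the fingers close. It gives the time, the measured TCP pose, the force and the opening at its end, in the units of the state.
- observe(): the state, without advancing time (a new reading comes with each control period).
- camera(name): name is "scene" or "top"; returns the picture (420x560x3 uint8, blue, green, red); there is no depth.
- camera_model(name): a dict with "fov_y" (degrees; the focal length in pixels is half the picture's height over the tangent of half this angle, whatever the lens; pixels are square), "cx", "cy" (the principal point, pixels), "D" ([k1, k2, p1, p2, k3] as OpenCV has them; the pictures are not rectified), "xyz" and "attitude" of the camera in the world. Camera axes: x right, y up, looking along -z (the intrinsics and any distortion apply to the point x, -y, -z); pixel columns grow to the right and rows downward; lengths in m; the calibration is good to about 2 mm. A picture is of the moment at which its call begins. camera_model takes no time and is no camera call.
- job_done(): hands the job in, once; it reports no verdict.
The state is a dict: "time": time; "joint_pos": joint angles; "joint_velocities": joint speeds; "tau": joint torques, N m; "tool_pos": TCP position; "tcp_rot": TCP orientation; "wrist_force": force on the tool from outside, world axes, zero at the start; "ft_torque": the same for the moment, N m; "grip_width": finger opening in m.
Only numpy, scipy, OpenCV 4.12 (cv2) and the standard library are available. Lean on these libraries where they do the work, as an engineer would, in place of code of your own. Each camera call takes 0.05 s, during which the arm holds its last target.

## Working session

There is one attempt and no reset: what is moved stays moved. The work goes in short steps, Python scripts to look and compute and a tool call to move; the robot and the scene stay as the last step left them, time stands still between calls to the robot, and variables do not carry over. Pictures are saved under pics/ and viewed, and the job is handed in when it is done.

Besides the shell and the picture viewer there is one more tool, called after "Request:" as name(argument=value, ...) on one line, values as JSON. apply_moves: Moves the arm, as the interface text tells. Its arguments: {"type":"object","properties":{"series":{"type":"string"},"grip_force":{"type":"number"}},"required":["series"]}

```bash
mkdir -p pics
python3 - <<'E'
from cell import *
import cv2
s=observe();print(s)
for n in("scene","top"):
    cv2.imwrite(f"pics/{n}0.png",camera(n));print(n,camera_model(n))
E
```

```text
{'time': 0.0, 'joint_pos': array([-1.41709868e+00,  8.79539969e-02,  1.37230775e+00,  3.05046453e-05,
        1.68359004e+00, -1.03084175e-01]), 'joint_velocities': array([ 1.37582512e-03,  7.69145179e-04, -1.27486316e-04, -6.12206592e-06,
        6.32397605e-04, -6.96829198e-04]), 'tau': array([-4.37997660e-04, -3.51871562e+01, -3.13268566e+01, -1.73195767e-04,
        1.07671335e-02, -2.69117550e-05]), 'tool_pos': array([ 0.13960972, -0.53139737,  0.2043126 ]), 'tcp_rot': array([-7.89243625e-04,  7.91824127e-01, -6.10748127e-01, -8.08236699e-04]), 'wrist_force': array([ 0.67037039, -0.23266127, -0.56885166]), 'ft_torque': array([-0.00742277,  0.02311501,  0.01556738]), 'grip_width': 0.08544950829120135}
scene {'fov_y': 44.37364197529612, 'cx': 274.2395559869338, 'cy': 204.17540530419006, 'D': array([0.0519211, 0.       , 0.       , 0.       , 0.       ]), 'xyz': array([-0.02884064,  0.60288676,  0.90448924]), 'attitude': array([-0.37524126, -0.15364218,  0.36942645,  0.83612928])}
top {'fov_y': 44.80800758730979, 'cx': 281.0288229876515, 'cy': 203.91204674132302, 'D': array([-0.06701984,  0.        ,  0.        ,  0.        ,  0.        ]), 'xyz': array([0.35038484, 0.02715445, 1.50479905]), 'attitude': array([ 0.70415033,  0.05946882, -0.07240144, -0.70384217])}
```

View pics/scene0.png

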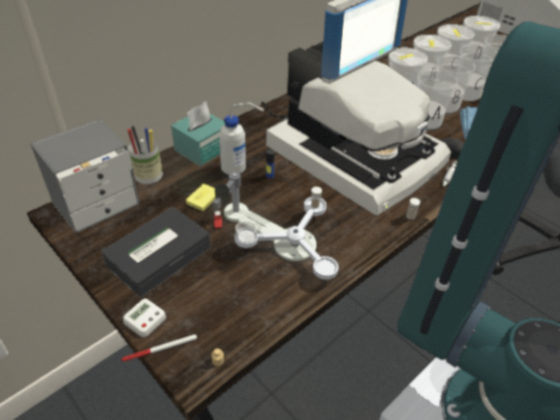

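View pics/top0.png

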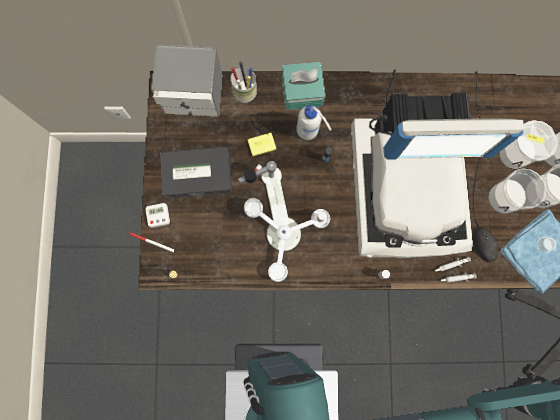

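The top view shows the changer hub near (284,232), its post near (272,172), seats near (253,207), (320,218) and (278,271). Next I'll enlarge both views.

```bash
cat > h.py <<'E'
import numpy as np,cv2
from cell import *
from scipy.spatial.transform import Rotation as R
def ray(n,u,v):
    m=camera_model(n);f=210/np.tan(np.radians(m["fov_y"]/2))
    K=np.array([[f,0,m["cx"]],[0,f,m["cy"]],[0,0,1]])
    p=cv2.undistortPoints(np.array([[[u,v]]],float),K,m["D"])[0,0]
    q=m["attitude"];r=R.from_quat([q[1],q[2],q[3],q[0]])
    return np.array(m["xyz"]),r.apply([p[0],-p[1],-1])
def onz(n,u,v,z):
    o,d=ray(n,u,v);return o+d*(z-o[2])/d[2]
def proj(n,P):
    m=camera_model(n);f=210/np.tan(np.radians(m["fov_y"]/2))
    K=np.array([[f,0,m["cx"]],[0,f,m["cy"]],[0,0,1]])
    q=m["attitude"];r=R.from_quat([q[1],q[2],q[3],q[0]])
    c=r.inv().apply(np.atleast_2d(P)-m["xyz"])*[1,-1,-1]
    return cv2.projectPoints(c,np.zeros(3),np.zeros(3),K,m["D"])[0][:,0]
E
python3 - <<'E'
import cv2
a=cv2.imread("pics/top0.png")[155:290,225:345];cv2.imwrite("pics/tc.png",cv2.resize(a,None,fx=5,fy=5*600/675 if 0 else 4.4,interpolation=2) if 0 else cv2.resize(a,None,fx=4.4,fy=4.4,interpolation=2))
a=cv2.imread("pics/scene0.png")[160:290,200:350];cv2.imwrite("pics/sc.png",cv2.resize(a,None,fx=4.5,fy=4.5,interpolation=2))
E
```

```text
(no output)
```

View pics/tc.png

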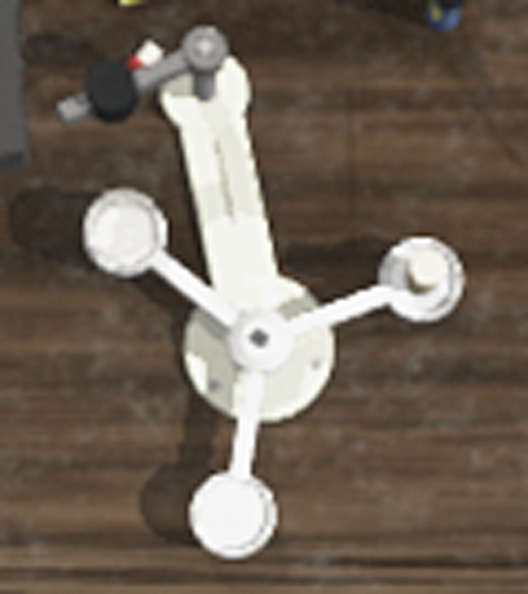

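View pics/sc.png

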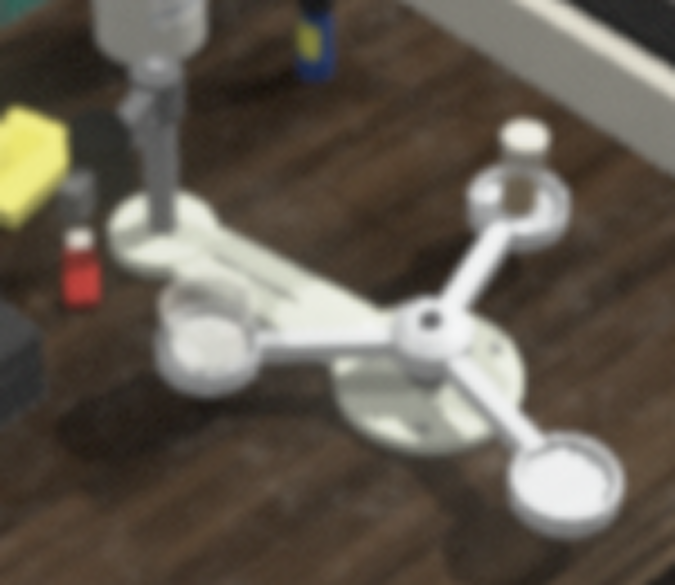

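Top crop: hub (258,338), post top (205,45), vial seat at the right (422,279) and the cup at the left (125,232). The empty seat is near the robot (232,515), and the lever runs to (72,107). The vial has to turn counter-clockwise by about 80°.

Run:
```python
from h import *
T=lambda x,y:((x+.5)/4.4-.5+225,(y+.5)/4.4-.5+155)
S=lambda x,y:((x+.5)/4.5-.5+200,(y+.5)/4.5-.5+160)
def tri(a,b):
    o1,d1=ray("top",*a);o2,d2=ray("scene",*b)
    t=np.linalg.lstsq(np.c_[d1,-d2],o2-o1,rcond=None)[0]
    p,q=o1+d1*t[0],o2+d2*t[1];return (p+q)/2,np.linalg.norm(p-q)
hub=onz("top",*T(258,338),52);hub=onz("top",*T(258,338),.052);print("hub",hub,onz("scene",*S(430,322),.052),tri(T(258,338),S(430,322)))
for n,p,q in(("vial",(422,279),(519,207)),("cup",(125,232),(208,350)),("empty",(232,515),(565,485))):
    for c,g in(("top",T(*p)),("scene",S(*q))):
        P=onz(c,*g,.04);d=(P-hub)[:2];print(n,c,P,np.hypot(*d),np.degrees(np.arctan2(d[1],d[0])))
print("posttop",tri(T(205,45),S(157,70)))
# foot of stand, bridge
print("foot",onz("top",*T(259,347),.01))
print("postfoot",onz("top",*T(205,92),.012), onz("scene",*S(163,228),.012))
print("lever end",onz("top",*T(68,110),.122),onz("scene",*S(78,180),.122))
print("barrel",onz("top",*T(110,88),.136))
print("blue",tri(T(445,10),S(315,10)),onz("scene",*S(315,80),0))
print("red",onz("scene",*S(80,305),0),tri(T(148,50),S(80,238)))
for n,(u,v) in(("brass",(173,275)),("spare",(384,275))):print(n,onz("top",u,v,.03))
for n,(u,v) in(("brass",(218,357)),("spare",(413,209))):print(n,onz("scene",u,v,.03))
```

```text
hub [ 0.54446635 -0.00599558  0.052     ] [ 0.54148833 -0.00221669  0.052     ] (array([ 0.54519381, -0.00612946,  0.04647761]), np.float64(2.5796685731663057e-05))
vial top [ 0.58558242 -0.11511209  0.04      ] 0.11660593307804525 -69.35314568129408
vial scene [ 0.58076754 -0.10848887  0.04      ] 0.10873200861980423 -70.49681652966323
cup top [0.61685324 0.08189413 0.04      ] 0.11386159335854765 50.52477244621452
cup scene [0.60988864 0.08899796 0.04      ] 0.11534230936377936 55.44471973942359
empty top [0.43014383 0.01085872 0.04      ] 0.11555823999131175 171.61342817392315
empty scene [0.42706514 0.01614822 0.04      ] 0.1194713054261365 169.31856044452152
posttop (array([0.72258628, 0.02865519, 0.12269633]), np.float64(0.000998590858074894))
foot [ 0.54398551 -0.00761331  0.01      ]
postfoot [0.7195387  0.02905522 0.012     ] [0.71891386 0.03128354 0.012     ]
lever end [0.6803634  0.11561711 0.122     ] [0.68156271 0.11178481 0.122     ]
barrel [0.6912848  0.08856087 0.136     ]
blue (array([ 0.76916141, -0.1304797 ,  0.05263368]), np.float64(0.00586745999506465)) [ 0.77004105 -0.12840907  0.        ]
red [7.11179866e-01 9.61251201e-02 1.11022302e-16] (array([0.74999515, 0.06759514, 0.00498361]), np.float64(0.002647419210694637))
brass [0.42063291 0.31049666 0.03      ]
spare [ 0.42044472 -0.29782787  0.03      ]
brass [0.41433393 0.32022106 0.03      ]
spare [ 0.41941457 -0.29217983  0.03      ]
```

```bash
cat >> h.py <<'E'
def plan(W,op=0):
    s=observe();q=s["tcp_rot"];r=R.from_quat([q[1],q[2],q[3],q[0]]);M=r.as_matrix()
    y0=np.arctan2(M[1,0],M[0,0]);print("t",s["time"],"pos",s["tool_pos"].round(4),"yaw",np.degrees(y0).round(1),"F",s["wrist_force"].round(1),"j",s["joint_pos"].round(2))
    rows=[]
    for x,y,z,yaw in W:
        d=r.inv().apply(np.array([x,y,z])-s["tool_pos"])*100
        dy=(np.radians(yaw)-y0+np.pi)%(2*np.pi)-np.pi
        rows.append("%.2f %.2f %.2f 0 0 %.3f %g"%(*d,-dy,op))
    print("; ".join(rows))
HUB=np.array([.544,-.0055]);AX=11.2
def wp(th,r,off,z,yaw):
    t=np.radians(th);c=HUB+r*np.array([np.cos(t),np.sin(t)])+off*np.array([np.sin(t),-np.cos(t)])
    return (*c,z,yaw)
E
python3 - <<'E'
from h import *
plan([(.49,.04,.16,-98.4),(.49,.04,.16,-98.4)])
E
```

```text
t 0.1 pos [ 0.1396 -0.5315  0.2044] yaw -75.3 F [-0.3  0.5  0.6] j [-1.42  0.09  1.37  0.    1.68 -0.1 ]
-46.36 -48.40 4.55 0 0 0.403 0; -46.36 -48.40 4.55 0 0 0.403 0
```

Request:
apply_moves(series="-46.4 -48.4 0 0 0 0.4 0;-46.4 -48.4 0 0 0 0.4 0;-46.4 -48.4 0 0 0 0.4 0;-46.4 -48.4 0 0 0 0.4 0;-46.4 -48.4 0 0 0 0.4 0;-46.4 -48.4 0 0 0 0.4 0;-46.4 -48.4 0 0 0 0.4 0;-46.4 -48.4 0 0 0 0.4 0")

```text
time: 1.1
tool_pos: [0.4006, -0.1051, 0.2053]
tcp_rot: [-0.0, -0.655, 0.756, -0.0]
wrist_force: [0.8, -0.8, -0.0]
grip_width: 0.0002
```

Run:
```python
from h import *
plan([(.49,.04,.12,-98.4)])
```

```text
t 1.1 pos [ 0.4006 -0.1051  0.2053] yaw -98.2 F [ 0.8 -0.8 -0. ] j [-0.39 -0.22  1.66 -0.    1.7   1.32]
-15.64 -6.77 8.52 0 0 0.003 0
```

Request:
apply_moves(series="-15.6 -6.8 0 0 0 0 0;-15.6 -6.8 0 0 0 0 0;-15.6 -6.8 0 0 0 0 0;-15.6 -6.8 4 0 0 0 0;-15.6 -6.8 8.5 0 0 0 0;-15.6 -6.8 8.5 0 0 0 0;-15.6 -6.8 8.5 0 0 0 0")

```text
time: 1.98
tool_pos: [0.4904, 0.0375, 0.1219]
tcp_rot: [0.001, -0.655, 0.756, -0.001]
wrist_force: [0.6, -0.2, -1.1]
grip_width: -0.0004
```

Run:
```python
from h import *
plan([(.488,.04,.022,-98.4)])
im=camera("top");cv2.imwrite("pics/t1.png",cv2.resize(im[150:300,215:355],None,fx=4,fy=4,interpolation=2))
im=camera("scene");cv2.imwrite("pics/s1.png",cv2.resize(im[120:300,180:380],None,fx=3.3,fy=3.3,interpolation=2))
```

```text
t 1.975 pos [0.4904 0.0375 0.1219] yaw -98.2 F [ 0.6 -0.2 -1.1] j [-0.04 -0.01  1.64 -0.    1.51  1.68]
-0.21 0.29 9.99 0 0 0.003 0
```

View pics/t1.png

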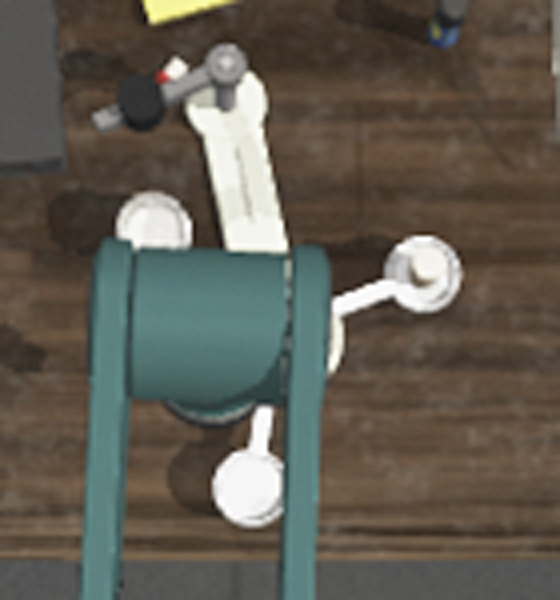

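View pics/s1.png

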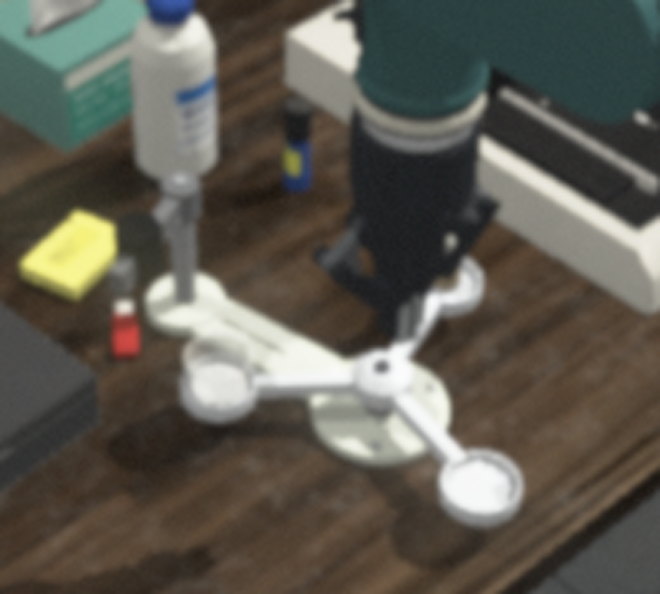

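The wheel is untouched and the shut fingers hang clear, at about (405,330) in the scene crop. I'll lower them beside the empty arm.

Request:
apply_moves(series="0 0 4 0 0 0 0;0 0.2 8 0 0 0 0;0 0.2 9.9 0 0 0 0;0 0.2 9.9 0 0 0 0")

```text
time: 2.58
tool_pos: [0.4876, 0.0378, 0.0217]
tcp_rot: [-0.0, -0.655, 0.756, 0.0]
wrist_force: [0.5, 1.3, 0.0]
grip_width: -0.0001
```

Run:
```python
from h import *
z=.0225
th0=171.3
plan([wp(th0,.062,.024,z,th0+90),wp(th0,.062,.021,z,th0+90)]+[wp(th0+4*i,.062,.021,z,th0+90+4*i) for i in range(1,7)])
im=camera("scene");cv2.imwrite("pics/s2.png",cv2.resize(im[120:300,180:380],None,fx=3.3,fy=3.3,interpolation=2))
```

```text
t 2.575 pos [0.4876 0.0378 0.0217] yaw -98.2 F [0.5 1.3 0. ] j [-0.04  0.07  1.77 -0.    1.31  1.68]
1.03 -0.02 -0.08 0 0 0.008 0; 1.33 -0.02 -0.08 0 0 0.008 0; 1.76 0.12 -0.08 0 0 -0.062 0; 2.21 0.22 -0.08 0 0 -0.131 0; 2.66 0.30 -0.08 0 0 -0.201 0; 3.11 0.34 -0.08 0 0 -0.271 0; 3.57 0.35 -0.08 0 0 -0.341 0; 4.03 0.33 -0.08 0 0 -0.411 0
```

View pics/s2.png

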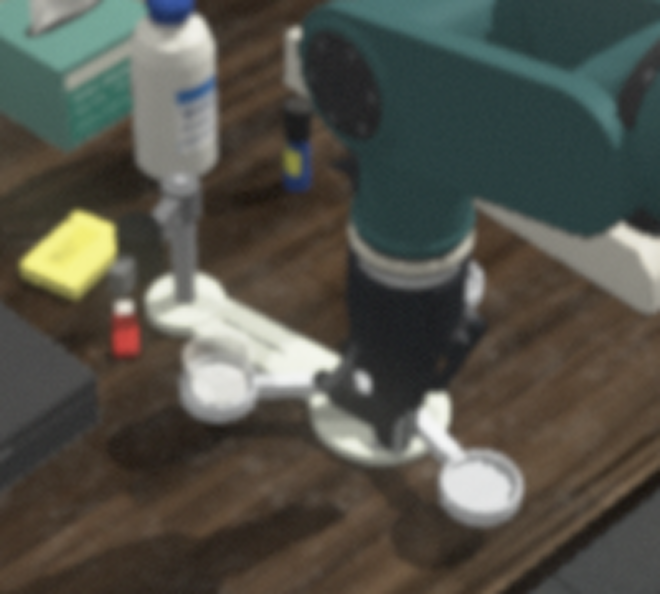

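Request:
apply_moves(series="0.6 0 -0.1 0 0 0 0;1.0 0 -0.1 0 0 0 0;1.3 0 -0.1 0 0 0 0;1.75 0.1 -0.1 0 0 -0.06 0;2.2 0.2 -0.1 0 0 -0.13 0;2.65 0.3 -0.1 0 0 -0.2 0;3.1 0.35 -0.1 0 0 -0.27 0;3.55 0.35 -0.1 0 0 -0.34 0")

```text
time: 3.62
tool_pos: [0.4792, 0.003, 0.0227]
tcp_rot: [-0.0, 0.774, -0.633, 0.0]
wrist_force: [-0.4, 0.3, 0.3]
grip_width: 0.0001
```

Run:
```python
from h import *
z=.0225
th0=171.3
plan([wp(th0+20+5*i,.062,.021,z,th0+110+5*i) for i in range(1,9)])
im=camera("scene");cv2.imwrite("pics/s3.png",cv2.resize(im[120:300,180:380],None,fx=3.3,fy=3.3,interpolation=2))
im=camera("top");cv2.imwrite("pics/t3.png",cv2.resize(im[150:300,215:355],None,fx=4,fy=4,interpolation=2))
```

```text
t 3.625 pos [0.4792 0.003  0.0227] yaw -78.6 F [-0.4  0.3  0.3] j [-0.11  0.04  1.79 -0.    1.31  1.26]
0.55 0.17 0.02 0 0 -0.086 0; 1.11 0.28 0.02 0 0 -0.173 0; 1.68 0.34 0.02 0 0 -0.260 0; 2.25 0.36 0.02 0 0 -0.347 0; 2.82 0.32 0.02 0 0 -0.435 0; 3.38 0.23 0.02 0 0 -0.522 0; 3.94 0.10 0.02 0 0 -0.609 0; 4.48 -0.09 0.02 0 0 -0.696 0
```

View pics/s3.png

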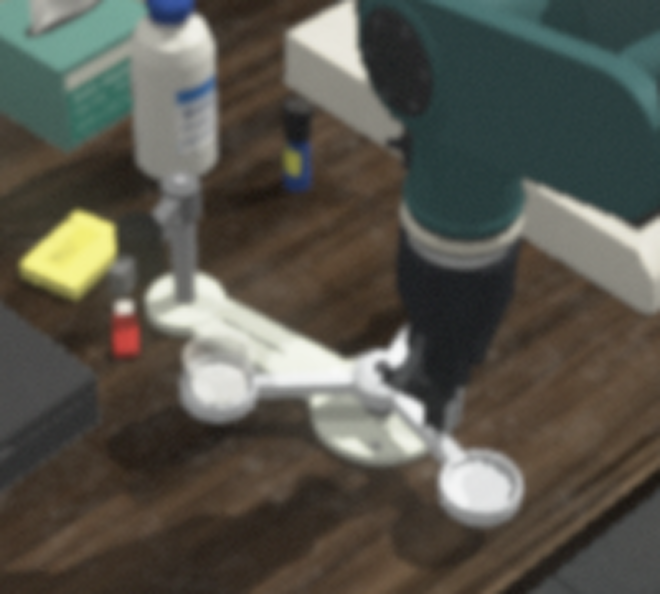

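View pics/t3.png

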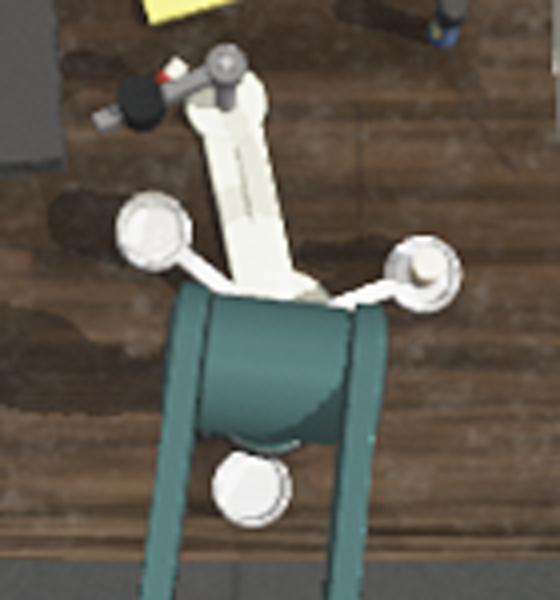

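Run:
```python
from h import *
f=lambda P:(proj("scene",P)-[180,120])*3.3
print("tcp s3",f([.4792,.003,.0227]),"s2",f([.4876,.0378,.0217]))
print("arm pt",f([HUB[0]-.0613,HUB[1]+.009,.04]),"hub",f([*HUB,.052]))
im=camera("scene");cv2.imwrite("pics/s4.png",cv2.resize(im[215:275,270:340],None,fx=8,fy=8,interpolation=2))
```

```text
tcp s3 [[435.20834682 449.0909433 ]] s2 [[390.4218454  468.37431388]]
arm pt [[432.81211281 429.70205949]] hub [[380.94194266 362.69683293]]
```

View pics/s4.png

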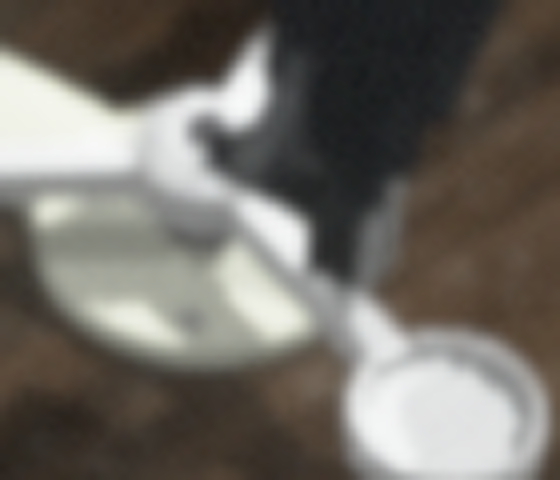

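Run:
```python
from h import *
print(observe())
for z in(.0227,.03,.04,.05):
  print(z,(proj("scene",[.4876,.0378,z])-[180,120])*3.3,(proj("scene",[.4792,.003,z])-[270,215])*8)
a=cv2.imread("pics/s2.png")[370:490,310:480];cv2.imwrite("pics/s2z.png",cv2.resize(a,None,fx=4,fy=4))
```

```text
{'time': 3.775, 'joint_pos': array([-1.11963383e-01,  4.38370058e-02,  1.79148646e+00, -2.94605502e-07,
        1.30590345e+00,  1.26370116e+00]), 'joint_velocities': array([ 6.49769737e-03,  5.77204287e-04, -1.51000093e-03,  1.14464909e-03,
       -9.96949270e-06,  6.94322563e-03]), 'tau': array([-1.27181648e-01, -3.00708175e+01, -2.81208837e+01, -2.51060037e-02,
        1.51431032e-03, -8.29333998e-02]), 'tool_pos': array([0.47923567, 0.00307434, 0.02269725]), 'tcp_rot': array([-9.94664194e-05,  7.72624052e-01, -6.34863796e-01,  1.53456033e-04]), 'wrist_force': array([-0.11883895,  0.0904704 ,  0.45942728]), 'ft_torque': array([-0.01325954,  0.01414231,  0.00162181]), 'grip_width': -8.971354831485797e-06}
0.0227 [[390.49772649 467.40951427]] [[335.05053774 328.7053171 ]]
0.03 [[391.05441862 460.33261037]] [[336.84277321 311.5549241 ]]
0.04 [[391.82498282 450.54043927]] [[339.32345087 287.82647656]]
0.05 [[392.60492385 440.63332172]] [[341.83419053 263.82209951]]
```

View pics/s2z.png

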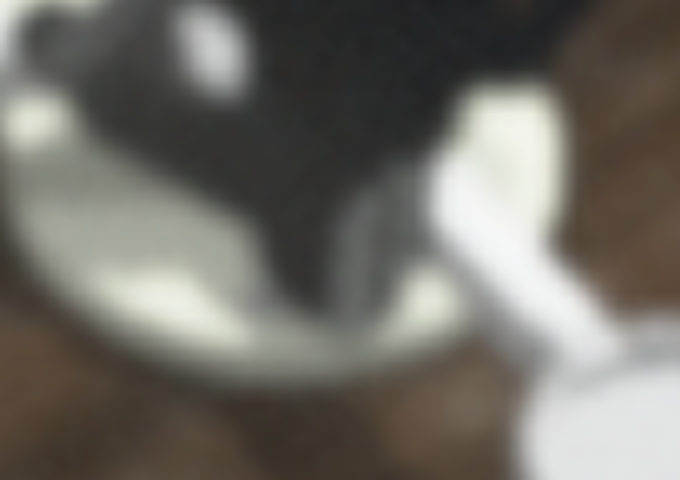

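The fingertip slid over the arm without moving the wheel. In both scene pictures it appears at z≈0.040 (tip (396,451) in s2), although the state says 0.022. So the visible finger end is about 18 mm short of the reported TCP. I'll back off, go lower at r≈66 mm (outside the foot) and push again.

Run:
```python
from h import *
th0=171.3
plan([wp(th0,.066,.04,.04,th0+90),wp(th0,.066,.04,.009,th0+90),wp(th0,.066,.021,.009,th0+90)])
```

```text
t 3.775 pos [0.4792 0.0031 0.0227] yaw -78.8 F [-0.1  0.1  0.5] j [-0.11  0.04  1.79 -0.    1.31  1.26]
-3.91 -1.34 -1.73 0 0 0.347 0; -3.91 -1.34 1.37 0 0 0.347 0; -2.12 -0.69 1.37 0 0 0.347 0
```

Request:
apply_moves(series="0 0 -1.7 0 0 0 0;-2 -0.7 -1.7 0 0 0.17 0;-3.9 -1.35 -1.7 0 0 0.35 0;-3.9 -1.35 -1.7 0 0 0.35 0;-3.9 -1.35 0 0 0 0.35 0;-3.9 -1.35 0.8 0 0 0.35 0;-3.9 -1.35 1.3 0 0 0.35 0;-3.9 -1.35 1.3 0 0 0.35 0")

```text
time: 4.78
tool_pos: [0.4842, 0.0439, 0.0087]
tcp_rot: [-0.001, -0.651, 0.759, 0.0]
wrist_force: [-0.1, 1.4, 0.4]
grip_width: -0.0002
```

Run:
```python
from h import *
z=.0092
th0=171.3
plan([wp(th0,.066,.024,z,th0+90),wp(th0,.066,.021,z,th0+90)]+[wp(th0+4*i,.066,.021,z,th0+90+4*i) for i in range(1,7)])
im=camera("scene");cv2.imwrite("pics/s5.png",cv2.resize(im[200:290,250:360],None,fx=6,fy=6,interpolation=2))
for z in(.009,.02,.03,.04):
  print(z,(proj("scene",[*observe()["tool_pos"][:2],z])-[250,200])*6)
```

```text
t 4.775 pos [0.4842 0.0439 0.0087] yaw -98.8 F [-0.1  1.4  0.4] j [-0.03  0.08  1.79 -0.    1.28  1.7 ]
1.58 -0.06 -0.05 0 0 -0.002 0; 1.88 -0.06 -0.05 0 0 -0.002 0; 2.34 0.07 -0.05 0 0 -0.071 0; 2.82 0.17 -0.05 0 0 -0.141 0; 3.30 0.23 -0.05 0 0 -0.211 0; 3.78 0.26 -0.05 0 0 -0.281 0; 4.26 0.26 -0.05 0 0 -0.351 0; 4.75 0.22 -0.05 0 0 -0.420 0
0.009 [[281.9214759  406.53181017]]
0.02 [[283.39138633 387.4086521 ]]
0.03 [[284.7445571  369.81181437]]
0.04 [[286.1141285  352.00908365]]
```

View pics/s5.png

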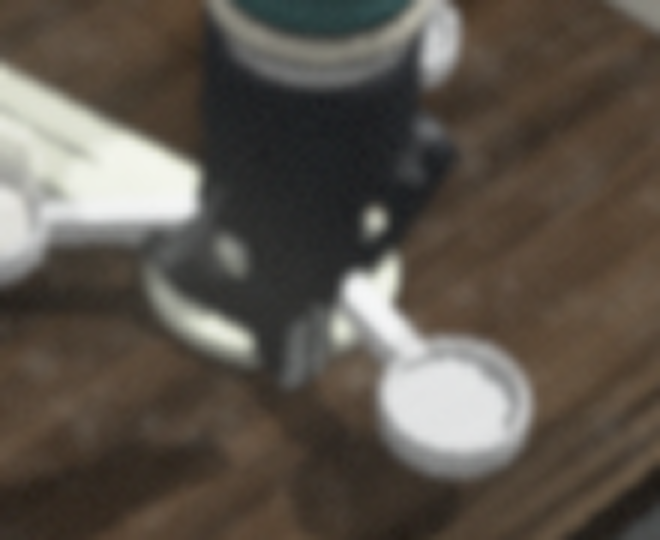

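The tip now sits at about z≈0.022 ((290,385) in the crop), beside the arm's full side height. Pushing.

Request:
apply_moves(series="1.0 0 0 0 0 0 0;1.6 0 0 0 0 0 0;1.9 0 0 0 0 0 0;2.35 0.1 0 0 0 -0.07 0;2.8 0.15 0 0 0 -0.14 0;3.3 0.25 0 0 0 -0.21 0;3.8 0.25 0 0 0 -0.28 0;4.25 0.25 0 0 0 -0.35 0")

```text
time: 5.82
tool_pos: [0.4756, 0.0027, 0.0096]
tcp_rot: [-0.0, 0.774, -0.633, -0.0]
wrist_force: [0.3, 1.5, -0.0]
grip_width: 0.0001
```

Run:
```python
from h import *
z=.0092
th0=171.3
plan([wp(th0+20+5*i,.066,.021,z,th0+110+5*i) for i in range(1,9)])
im=camera("scene");cv2.imwrite("pics/s6.png",cv2.resize(im[120:300,180:380],None,fx=3.3,fy=3.3,interpolation=2))
```

```text
t 5.825 pos [0.4756 0.0027 0.0096] yaw -78.6 F [ 0.3  1.5 -0. ] j [-0.11  0.05  1.81  0.    1.28  1.26]
0.63 0.21 0.04 0 0 -0.086 0; 1.22 0.32 0.04 0 0 -0.173 0; 1.82 0.38 0.04 0 0 -0.260 0; 2.43 0.38 0.04 0 0 -0.347 0; 3.03 0.33 0.04 0 0 -0.435 0; 3.63 0.23 0.04 0 0 -0.522 0; 4.21 0.07 0.03 0 0 -0.609 0; 4.78 -0.13 0.03 0 0 -0.696 0
```

View pics/s6.png

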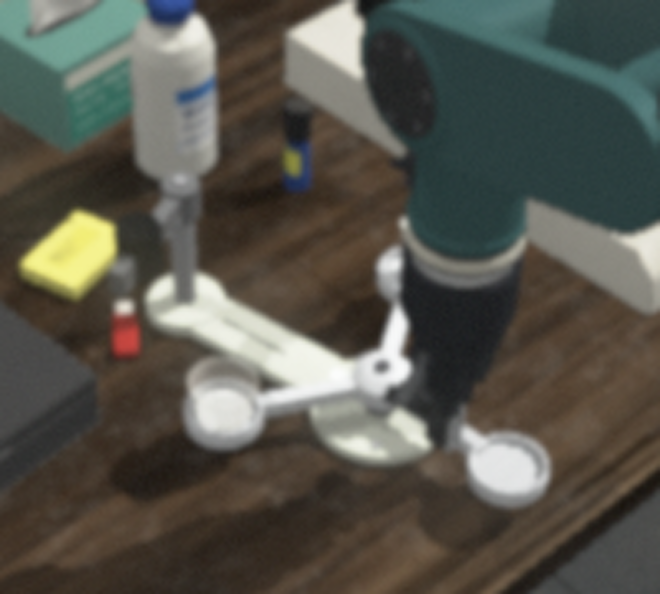

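The wheel is turning: the empty seat moved to (508,468) and the cup to (225,405). I'll keep going along the arc.

Request:
apply_moves(series="0.65 0.2 0 0 0 -0.09 0;1.2 0.3 0 0 0 -0.17 0;1.8 0.4 0 0 0 -0.26 0;2.4 0.4 0 0 0 -0.35 0;3.0 0.35 0 0 0 -0.435 0;3.6 0.25 0 0 0 -0.52 0;4.2 0.05 0 0 0 -0.61 0;4.8 -0.15 0 0 0 -0.7 0")

```text
time: 6.88
tool_pos: [0.4863, -0.0442, 0.0095]
tcp_rot: [-0.0, 0.944, -0.33, -0.001]
wrist_force: [-1.4, 0.9, 0.1]
grip_width: -0.0001
```

Run:
```python
from h import *
z=.0092
th0=171.3
plan([wp(th0+60+4*i,.066,.021,z,th0+150+4*i) for i in range(1,9)])
im=camera("scene");cv2.imwrite("pics/s7.png",cv2.resize(im[120:300,180:380],None,fx=3.3,fy=3.3,interpolation=2))
im=camera("top");cv2.imwrite("pics/t7.png",cv2.resize(im[150:300,215:355],None,fx=4,fy=4,interpolation=2))
```

```text
t 6.875 pos [ 0.4863 -0.0442  0.0095] yaw -38.5 F [-1.4  0.9  0.1] j [-0.21  0.08  1.78  0.    1.28  0.47]
0.45 0.10 0.03 0 0 -0.067 0; 0.92 0.20 0.03 0 0 -0.136 0; 1.40 0.27 0.03 0 0 -0.206 0; 1.89 0.30 0.03 0 0 -0.276 0; 2.37 0.30 0.03 0 0 -0.346 0; 2.85 0.26 0.02 0 0 -0.416 0; 3.33 0.19 0.02 0 0 -0.485 0; 3.80 0.09 0.02 0 0 -0.555 0
```

View pics/s7.png

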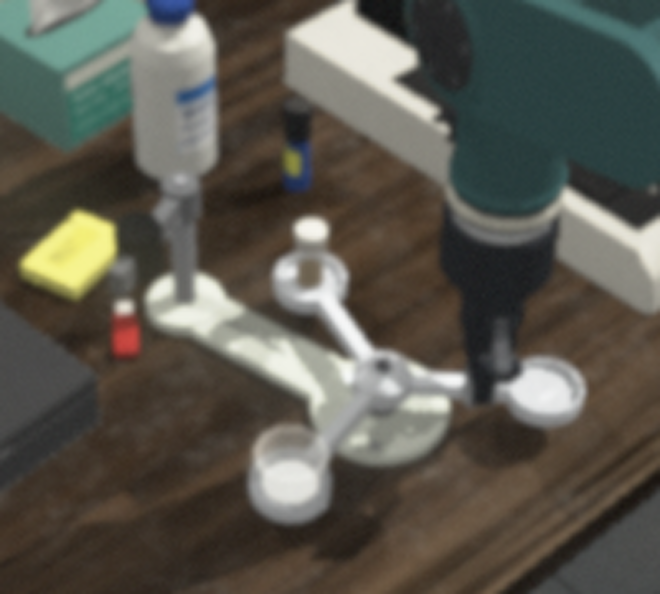

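View pics/t7.png

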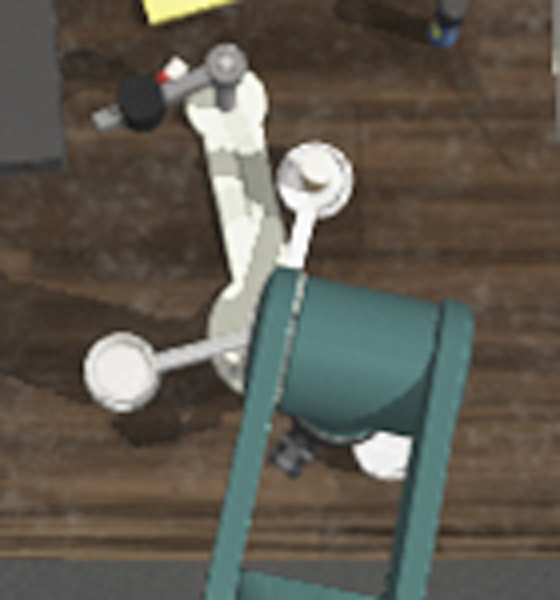

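Run:
```python
from h import *
for c,p,k,o in(("top",(315,180),4,(215,150)),("top",(122,373),4,(215,150)),("scene",(310,281),3.3,(180,120))):
    P=onz(c,(p[0]+.5)/k-.5+o[0],(p[1]+.5)/k-.5+o[1],.04)
    h=HUB if c=="top" else np.array([.5415,-.0022])
    d=P[:2]-h;print(c,P,np.hypot(*d),np.degrees(np.arctan2(d[1],d[0])))
```

```text
top [ 0.65507652 -0.03625582  0.04      ] 0.1152558634873294 -15.47680481465135
top [0.51265696 0.10376029 0.04      ] 0.11366704688847105 106.00637301863883
scene [ 0.64978786 -0.03332446  0.04      ] 0.1126720559702073 -16.03588584977619
```

The vial seat is at (315,180) in the top crop, at about -15°. The target is about 11.2°, so I'll turn 22° more, slowing at the end, and re-measure.

Request:
apply_moves(series="0.45 0.1 0 0 0 -0.07 0;0.9 0.2 0 0 0 -0.14 0;1.4 0.25 0 0 0 -0.21 0;1.85 0.3 0 0 0 -0.27 0;2.2 0.3 0 0 0 -0.32 0;2.4 0.3 0 0 0 -0.35 0;2.55 0.3 0 0 0 -0.37 0;2.6 0.3 0 0 0 -0.38 0")

```text
time: 7.98
tool_pos: [0.505, -0.0628, 0.0094]
tcp_rot: [0.0, 0.989, -0.146, -0.0]
wrist_force: [-2.3, 0.4, -0.2]
grip_width: 0.0001
```

Run:
```python
from h import *
plan([])
im=camera("scene");cv2.imwrite("pics/s8.png",cv2.resize(im[120:300,180:380],None,fx=3.3,fy=3.3,interpolation=2))
im=camera("top");cv2.imwrite("pics/t8r.png",im);cv2.imwrite("pics/t8.png",cv2.resize(im[150:290,225:325],None,fx=4.2,fy=4.2,interpolation=2))
```

```text
t 7.975 pos [ 0.505  -0.0628  0.0094] yaw -16.8 F [-2.3  0.4 -0.2] j [-0.24  0.12  1.74 -0.    1.28  0.06]
```

View pics/t8.png

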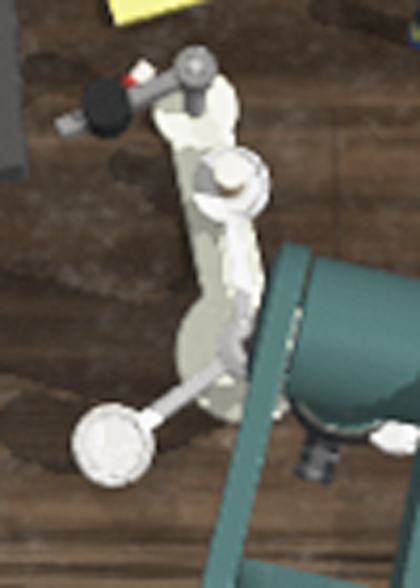

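View pics/s8.png

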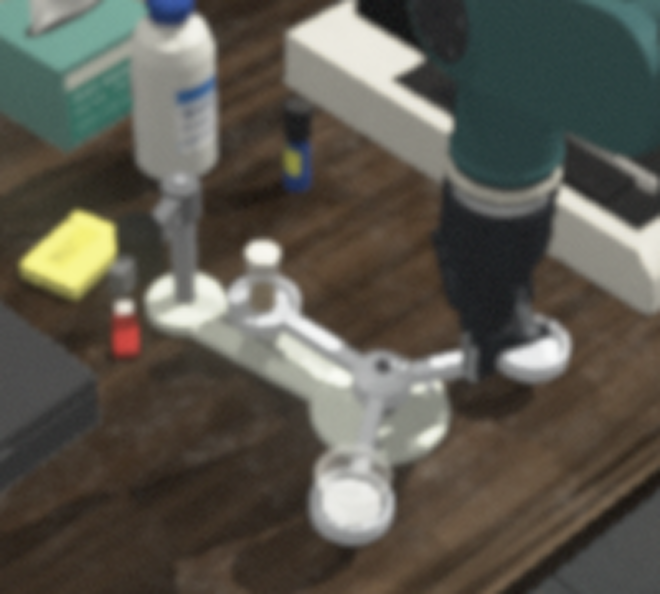

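Run:
```python
from h import *
for c,p,k,o in(("top",(232,186),4.2,(225,150)),("top",(113,445),4.2,(225,150)),("scene",(265,298),3.3,(180,120)),("scene",(352,502),3.3,(180,120))):
    P=onz(c,(p[0]+.5)/k-.5+o[0],(p[1]+.5)/k-.5+o[1],.04)
    h=HUB if c=="top" else np.array([.5415,-.0022])
    d=P[:2]-h;print(c,P,np.hypot(*d),np.degrees(np.arctan2(d[1],d[0])))
# bridge/foot fit: post foot in top raw, post foot as cream disc
z=.0092;th0=171.3
s=observe()["tool_pos"];d=s[:2]-HUB;a=np.radians(233-0)
plan([wp(th0+82+i,.066,.021,z,th0+172+i) for i in(1,2,3,4,5,6)])
```

```text
top [0.65713611 0.00347049 0.04      ] 0.11349118616511938 4.533461689673548
top [0.47607639 0.08499435 0.04      ] 0.11314965462265246 126.89130762919972
scene [0.65788782 0.00417618 0.04      ] 0.11656234101747516 3.1357519946329098
scene [0.47394895 0.08852782 0.04      ] 0.11311358256817602 126.6693849535484
t 8.075 pos [ 0.5051 -0.0628  0.0095] yaw -16.9 F [-0.6 -0.2 -0.5] j [-0.24  0.12  1.74 -0.    1.28  0.06]
0.10 0.03 0.03 0 0 -0.020 0; 0.21 0.06 0.03 0 0 -0.038 0; 0.33 0.10 0.03 0 0 -0.055 0; 0.45 0.12 0.03 0 0 -0.073 0; 0.57 0.15 0.03 0 0 -0.090 0; 0.68 0.18 0.03 0 0 -0.107 0
```

The vial is at about 5.3° (top (232,186), scene (265,298)). I'll nudge about 5.5° more.

Request:
apply_moves(series="0.1 0.03 0 0 0 -0.02 0;0.2 0.06 0 0 0 -0.04 0;0.3 0.1 0 0 0 -0.055 0;0.45 0.12 0 0 0 -0.073 0;0.55 0.15 0 0 0 -0.09 0;0.62 0.17 0 0 0 -0.1 0;0.62 0.17 0 0 0 -0.1 0;0.62 0.17 0 0 0 -0.1 0")

```text
time: 9.07
tool_pos: [0.5108, -0.0662, 0.0096]
tcp_rot: [0.0, 0.995, -0.097, 0.0]
wrist_force: [-0.7, 0.1, -0.3]
grip_width: 0.0002
```

Run:
```python
from h import *
plan([])
im=camera("scene");cv2.imwrite("pics/s9.png",cv2.resize(im[120:300,180:380],None,fx=3.3,fy=3.3,interpolation=2))
im=camera("top");cv2.imwrite("pics/t9.png",cv2.resize(im[150:290,225:325],None,fx=4.2,fy=4.2,interpolation=2))
```

```text
t 9.075 pos [ 0.5108 -0.0662  0.0096] yaw -11.1 F [-0.7  0.1 -0.3] j [-0.24  0.14  1.72  0.    1.28 -0.05]
```

View pics/t9.png

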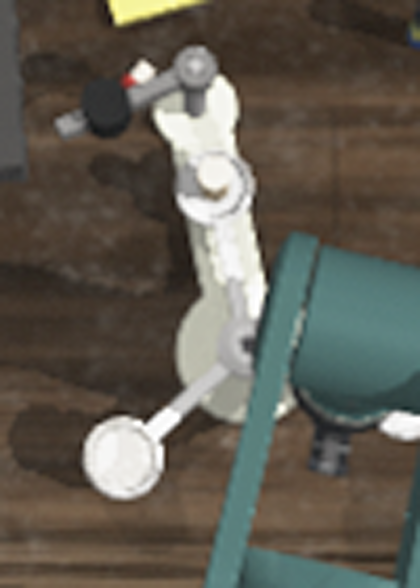

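View pics/s9.png

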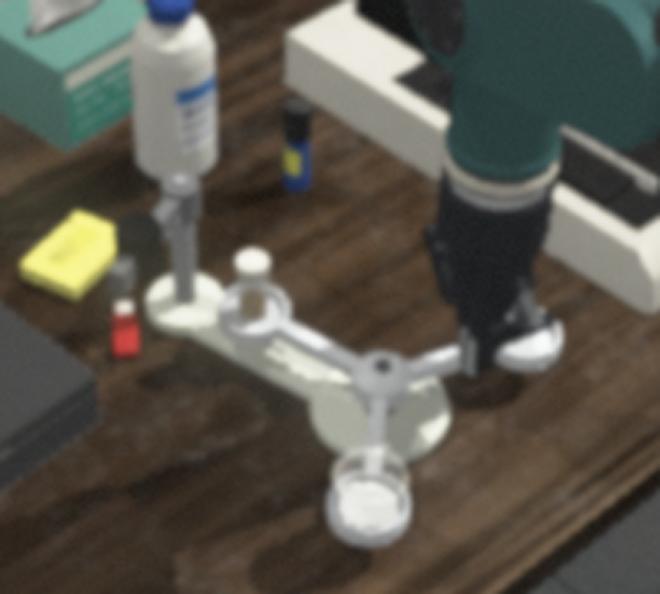

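Run:
```python
from h import *
for c,p,k,o in(("top",(214,187),4.2,(225,150)),("top",(124,457),4.2,(225,150)),("scene",(255,305),3.3,(180,120)),("scene",(369,504),3.3,(180,120))):
    P=onz(c,(p[0]+.5)/k-.5+o[0],(p[1]+.5)/k-.5+o[1],.04)
    h=HUB if c=="top" else np.array([.5415,-.0022])
    d=P[:2]-h;print(c,P,np.hypot(*d),np.degrees(np.arctan2(d[1],d[0])))
# retreat: radially sideways away from arm (CW direction), then up
plan([wp(258,.066,.04,.0092,-11.1),wp(258,.066,.04,.16,-11.1),(.45,.1,.16,-11)])
```

```text
top [0.65638986 0.01606029 0.04      ] 0.1144391780640299 10.859396515540746
top [0.46788786 0.0774131  0.04      ] 0.11255061013473154 132.55114903501143
scene [0.65706114 0.01463438 0.04      ] 0.11678087870591931 8.288266201014663
scene [0.46538442 0.0812938  0.04      ] 0.11298140287760314 132.3532873449694
t 9.175 pos [ 0.5107 -0.0662  0.0096] yaw -11.1 F [-0.1 -0.2 -0.5] j [-0.24  0.14  1.72  0.    1.29 -0.04]
-2.01 -0.06 0.04 0 0 -0.000 0; -2.00 -0.06 -15.04 0 0 -0.000 0; -9.15 -15.13 -15.04 0 0 -0.002 0
```

Estimates are 10.9°, 12.6°, 8.3° and 12.4°, mean about 11.0°, against a target of 11.0–11.2°. I'll back off along the trailing side and rise for a clear check.

Request:
apply_moves(series="-0.7 0 0 0 0 0 0;-1.8 0 0 0 0 0 0;-1.8 0 -4 0 0 0 0;-1.8 0 -9 0 0 0 0;-1.8 0 -15 0 0 0 0;-1.8 0 -19 0 0 0 0;-7 0 -19 0 0 0 0;-12 5 -19 0 0 0 0")

```text
time: 10.18
tool_pos: [0.3889, -0.0862, 0.2001]
tcp_rot: [0.0, 0.996, -0.094, 0.001]
wrist_force: [0.2, -0.6, 0.2]
grip_width: -0.0003
```

Run:
```python
from h import *
P0=np.array([.720,.030]);t=np.radians(114.7)
c=P0+.097*np.array([np.cos(t),np.sin(t)])+.038*np.array([np.sin(t),-np.cos(t)]);print(c)
plan([(*c,.2,24.7),(*c,.09,24.7)])
im=camera("scene");cv2.imwrite("pics/s10.png",cv2.resize(im[120:300,180:380],None,fx=3.3,fy=3.3,interpolation=2))
im=camera("top");cv2.imwrite("pics/t10.png",cv2.resize(im[150:290,225:345],None,fx=4.2,fy=4.2,interpolation=2))
# knuckle height check in s5
for z in(.05,.06,.07,.08):print(z,(proj("scene",[.484+.006,.0439+.04,z])-[250,200])*6)
```

```text
[0.7139902  0.13400424]
t 10.175 pos [ 0.3889 -0.0862  0.2001] yaw -10.8 F [ 0.2 -0.6  0.2] j [-0.36 -0.26  1.7   0.    1.7  -0.17]
27.80 -27.72 0.05 0 0 -0.620 0; 27.79 -27.72 11.05 0 0 -0.620 0
0.05 [[197.89566822 380.30924506]]
0.06 [[198.77764819 362.07683599]]
0.07 [[199.67055509 343.62382204]]
0.08 [[200.57460337 324.94596782]]
```

View pics/t10.png

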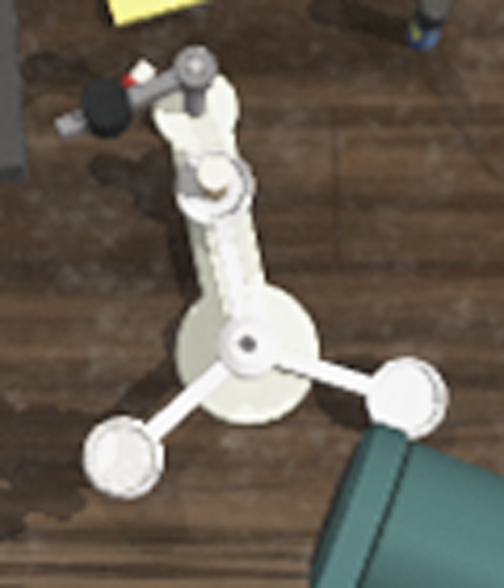

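View pics/s10.png

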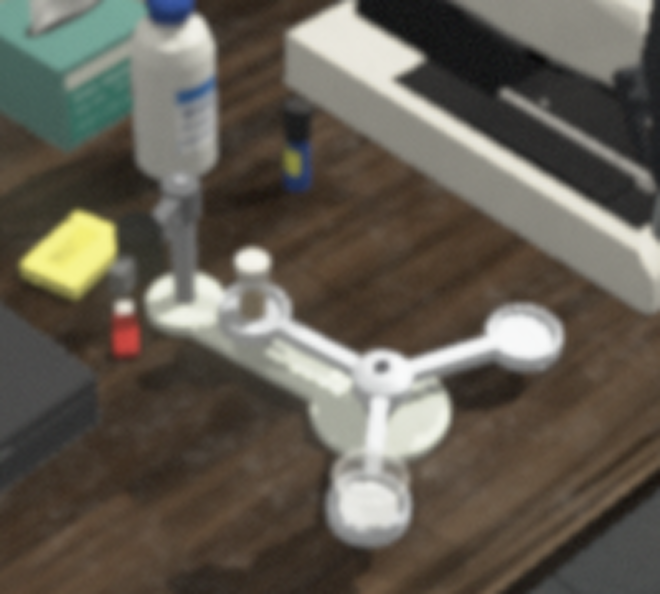

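Run:
```python
from h import *
Q=[onz("top",(p[0]+.5)/4.2-.5+225,(p[1]+.5)/4.2-.5+150,.04)[:2] for p in((214,187),(124,457),(407,397))]
c=np.mean(Q,0);print("centre",c)
for i,q in enumerate(Q):
  d=q-c;print(np.degrees(np.arctan2(d[1],d[0]))-120*i)
pf=onz("top",(195.5+.5)/4.2-.5+225,(110+.5)/4.2-.5+150,.012)[:2]-c
print("post dir (foot)",np.degrees(np.arctan2(pf[1],pf[0])),np.hypot(*pf))
ft=onz("top",(247+.5)/4.2-.5+225,(352+.5)/4.2-.5+150,.01)[:2];print("foot",ft)
pt=np.array([.7226,.0287])-c;print(np.degrees(np.arctan2(pt[1],pt[0])),np.hypot(*pt))
# scene
Q=[onz("scene",(p[0]+.5)/3.3-.5+180,(p[1]+.5)/3.3-.5+120,.04)[:2] for p in((255,306),(369,505),(524,336))]
c=np.mean(Q,0);print("centre",c)
for i,q in enumerate(Q):
  d=q-c;print(np.degrees(np.arctan2(d[1],d[0]))-120*i)
pf=onz("scene",(185.5)/3.3-.5+180,(302.5)/3.3-.5+120,.012)[:2]-c
print(np.degrees(np.arctan2(pf[1],pf[0])),np.hypot(*pf))
```

```text
centre [ 0.54447024 -0.00779373]
12.03171937280775
11.948638446385985
-347.9530480761913
post dir (foot) 11.98051422676416 0.17805709981723034
foot [ 0.54413032 -0.00746964]
11.57806608310963 0.18182960028033532
centre [ 0.54196116 -0.00468359]
9.931253812542716
11.724391955885409
-349.1986943892927
12.349199129040995 0.1787741641085574
```

With a clear view, the fit over all three seats gives a wheel angle of 12.0° against a post direction of 11.6–12.0° (top). The scene view gives 10.8° against 12.3°. All are well inside 4°. Now the lever.

Request:
apply_moves(series="27.8 -27.7 -1 0 0 -0.62 0;27.8 -27.7 -1 0 0 -0.62 0;27.8 -27.7 -1 0 0 -0.62 0;27.8 -27.7 -1 0 0 -0.62 0;27.8 -27.7 -1 0 0 -0.62 0;27.8 -27.7 -1 0 0 -0.62 0;27.8 -27.7 -1 0 0 -0.62 0;27.8 -27.7 -1 0 0 -0.62 0")

```text
time: 11.28
tool_pos: [0.7165, 0.132, 0.2073]
tcp_rot: [-0.0, 0.977, 0.212, -0.001]
wrist_force: [-0.3, -0.0, -0.1]
grip_width: 0.0002
```

Run:
```python
from h import *
plan([(.716,.137,.09,24.7)])
```

```text
t 11.275 pos [0.7165 0.132  0.2073] yaw 24.5 F [-0.3 -0.  -0.1] j [ 0.1   0.51  0.84  0.    1.8  -0.32]
0.19 -0.46 11.73 0 0 -0.003 0
```

Request:
apply_moves(series="0.5 -0.4 4 0 0 0 0;0.5 -0.4 8 0 0 0 0;0.5 -0.4 10.5 0 0 0 0;0.5 -0.4 11.6 0 0 0 0;0.5 -0.4 11.6 0 0 0 0")

```text
time: 11.9
tool_pos: [0.7184, 0.1359, 0.0936]
tcp_rot: [0.0, 0.977, 0.211, -0.0]
wrist_force: [-0.5, 0.4, 1.5]
grip_width: -0.0001
```

```bash
cat >> h.py <<'E'
POST=np.array([.7206,.0293])
def lw(ph,r,off,z):
    t=np.radians(ph);c=POST+r*np.array([np.cos(t),np.sin(t)])+off*np.array([np.sin(t),-np.cos(t)])
    return (*c,z,ph-90)
E
python3 - <<'E'
from h import *
im=camera("scene");cv2.imwrite("pics/s11.png",cv2.resize(im[120:270,170:320],None,fx=4,fy=4,interpolation=2))
im=camera("top");cv2.imwrite("pics/t11.png",cv2.resize(im[120:240,220:330],None,fx=4.5,fy=4.5,interpolation=2))
p=observe()["tool_pos"]
for z in(.09,.1,.11):print((proj("scene",[*p[:2],z])-[170,120])*4)
plan([lw(115,.097,.024,.09),lw(115,.097,.021,.09)]+[lw(115+3.5*i,.097,.021,.09) for i in range(1,7)])
E
```

```text
[[116.41144972 344.37025151]]
[[115.03357689 331.61852256]]
[[113.63848778 318.71885033]]
t 12.0 pos [0.7198 0.1362 0.0958] yaw 24.4 F [ 0.4 -0.3 -0.3] j [ 0.11  0.53  1.02 -0.    1.58 -0.32]
-2.05 0.04 0.57 0 0 -0.011 0; -2.35 0.05 0.57 0 0 -0.011 0; -2.94 -0.06 0.57 0 0 -0.072 0; -3.54 -0.13 0.57 0 0 -0.133 0; -4.15 -0.16 0.57 0 0 -0.194 0; -4.76 -0.15 0.56 0 0 -0.255 0; -5.36 -0.10 0.56 0 0 -0.316 0; -5.96 -0.02 0.56 0 0 -0.377 0
```

View pics/s11.png

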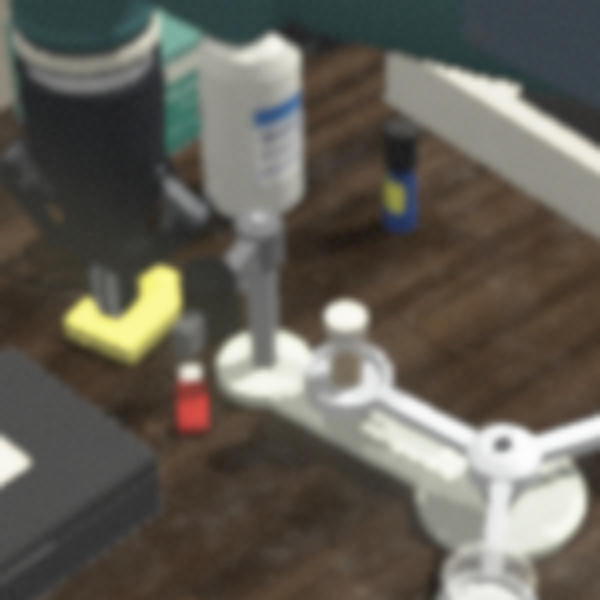

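View pics/t11.png

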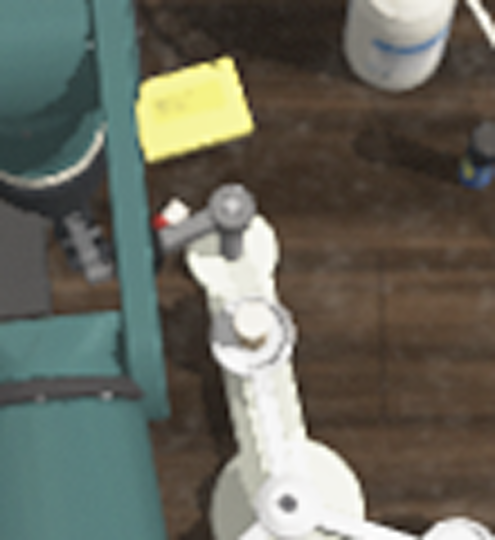

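The tip is at (110,312), roughly z≈0.114, with the lever end at (188,330). I'll lower about 9 mm, then push slowly along the lever's arc.

Request:
apply_moves(series="0 0 0.9 0 0 0 0;-1 0 0.9 0 0 0 0;-2.0 0.05 0.9 0 0 0 0;-2.4 0.05 0.9 0 0 0 0;-2.95 -0.05 0.9 0 0 -0.07 0;-3.55 -0.15 0.9 0 0 -0.13 0;-4.15 -0.15 0.9 0 0 -0.19 0;-4.75 -0.15 0.9 0 0 -0.25 0")

```text
time: 13.0
tool_pos: [0.6754, 0.1181, 0.0851]
tcp_rot: [0.0, 0.943, 0.333, 0.001]
wrist_force: [1.1, -0.1, -0.4]
grip_width: 0.0001
```

Run:
```python
from h import *
im=camera("scene");cv2.imwrite("pics/s12.png",cv2.resize(im[120:270,170:320],None,fx=4,fy=4,interpolation=2))
plan([lw(129+4*i,.097,.021,.087) for i in range(1,9)])
```

```text
t 13.05 pos [0.6747 0.1177 0.0852] yaw 38.9 F [ 0.8 -0.8 -0.9] j [ 0.09  0.43  1.19 -0.    1.52 -0.59]
-0.58 -0.06 -0.18 0 0 -0.072 0; -1.27 -0.14 -0.19 0 0 -0.141 0; -1.96 -0.16 -0.19 0 0 -0.211 0; -2.66 -0.14 -0.19 0 0 -0.281 0; -3.34 -0.07 -0.19 0 0 -0.351 0; -4.03 0.05 -0.19 0 0 -0.421 0; -4.70 0.22 -0.19 0 0 -0.490 0; -5.36 0.43 -0.19 0 0 -0.560 0
```

View pics/s12.png

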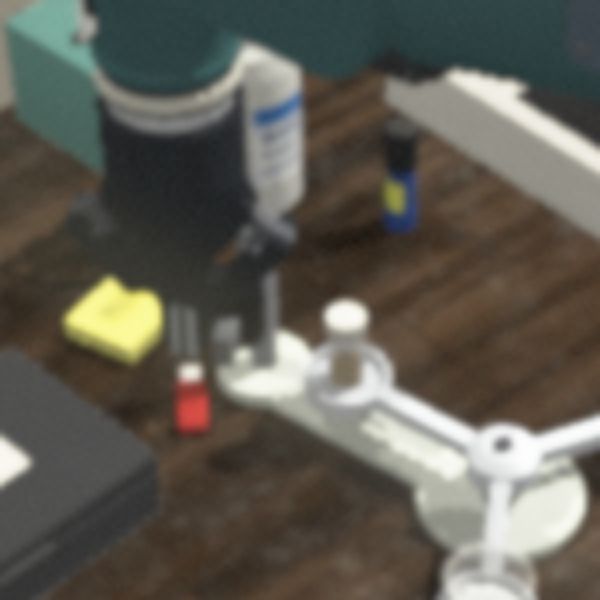

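The lever end has moved from (188,330) to (228,340), ahead of the fingers at (185,345). Continuing.

Request:
apply_moves(series="-0.6 -0.05 -0.1 0 0 -0.07 0;-1.3 -0.15 -0.1 0 0 -0.14 0;-1.95 -0.15 -0.1 0 0 -0.21 0;-2.65 -0.15 -0.1 0 0 -0.28 0;-3.35 -0.05 -0.1 0 0 -0.35 0;-4.0 0.05 -0.1 0 0 -0.42 0;-4.7 0.2 -0.1 0 0 -0.49 0;-5.35 0.45 -0.1 0 0 -0.56 0")

```text
time: 14.05
tool_pos: [0.6363, 0.0814, 0.086]
tcp_rot: [-0.0, 0.815, 0.58, 0.001]
wrist_force: [0.4, 1.2, 0.8]
grip_width: -0.0001
```

Run:
```python
from h import *
im=camera("scene");cv2.imwrite("pics/s13.png",cv2.resize(im[120:270,170:320],None,fx=4,fy=4,interpolation=2))
plan([lw(161+3.5*i,.097,.021,.086) for i in range(1,11)])
```

```text
t 14.1 pos [0.6359 0.0805 0.086 ] yaw 71.0 F [-0.4  0.5 -0.4] j [ 0.04  0.34  1.31 -0.    1.49 -1.2 ]
-0.58 -0.14 0.00 0 0 -0.062 0; -1.18 -0.21 0.00 0 0 -0.123 0; -1.78 -0.25 0.00 0 0 -0.184 0; -2.39 -0.24 0.00 0 0 -0.245 0; -2.99 -0.21 0.00 0 0 -0.306 0; -3.60 -0.13 0.00 0 0 -0.367 0; -4.19 -0.02 0.00 0 0 -0.428 0; -4.78 0.13 0.00 0 0 -0.489 0; -5.36 0.31 0.00 0 0 -0.551 0; -5.92 0.53 0.00 0 0 -0.612 0
```

View pics/s13.png

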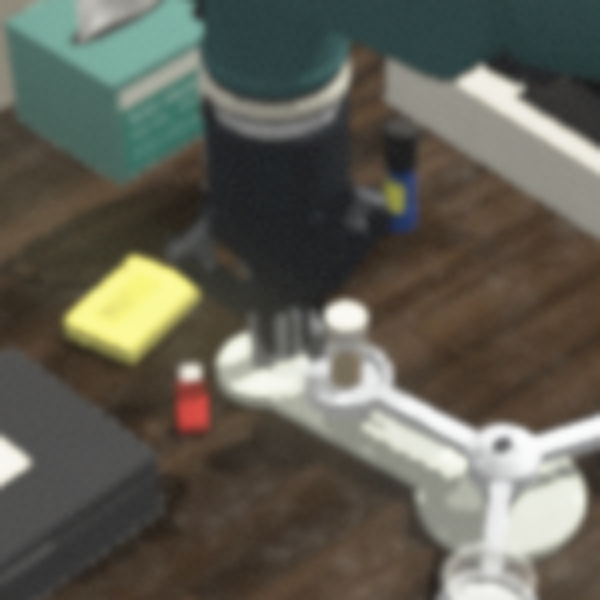

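Request:
apply_moves(series="-0.6 -0.15 0 0 0 -0.06 0;-1.2 -0.2 0 0 0 -0.12 0;-1.8 -0.25 0 0 0 -0.18 0;-2.4 -0.25 0 0 0 -0.25 0;-3.0 -0.2 0 0 0 -0.31 0;-3.5 -0.15 0 0 0 -0.36 0;-3.9 -0.1 0 0 0 -0.4 0;-4.1 -0.05 0 0 0 -0.42 0")

```text
time: 15.1
tool_pos: [0.6226, 0.0427, 0.086]
tcp_rot: [0.0, 0.677, 0.736, 0.0]
wrist_force: [0.2, 0.5, 0.9]
grip_width: -0.0001
```

Run:
```python
from h import *
im=camera("scene");cv2.imwrite("pics/s14.png",cv2.resize(im[120:270,170:320],None,fx=4,fy=4,interpolation=2))
im=camera("top");cv2.imwrite("pics/t14.png",cv2.resize(im[140:260,220:330],None,fx=4.5,fy=4.5,interpolation=2))
plan([lw(185+1.5*i,.097,.021,.086) for i in range(1,9)])
```

```text
t 15.2 pos [0.6225 0.0425 0.0858] yaw 94.8 F [0.  0.4 0.7] j [-0.02  0.3   1.36 -0.    1.48 -1.68]
-0.32 -0.09 -0.02 0 0 -0.029 0; -0.58 -0.13 -0.02 0 0 -0.055 0; -0.83 -0.17 -0.02 0 0 -0.082 0; -1.09 -0.20 -0.02 0 0 -0.108 0; -1.35 -0.23 -0.02 0 0 -0.134 0; -1.61 -0.24 -0.02 0 0 -0.160 0; -1.87 -0.25 -0.02 0 0 -0.186 0; -2.13 -0.26 -0.02 0 0 -0.213 0
```

View pics/s14.png

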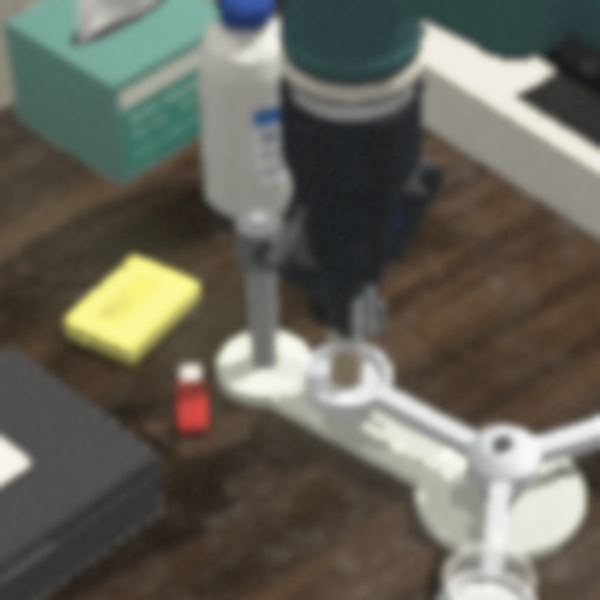

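View pics/t14.png

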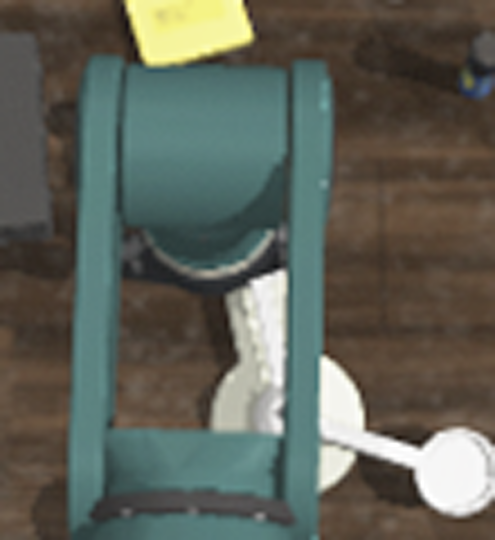

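The fingers have the lever ahead of them, hiding the vial cap in this view. I'll creep to the stop while watching the force.

Request:
apply_moves(series="-0.2 -0.05 0 0 0 -0.02 0;-0.4 -0.1 0 0 0 -0.035 0;-0.6 -0.13 0 0 0 -0.055 0;-0.7 -0.15 0 0 0 -0.07 0")

```text
time: 15.7
tool_pos: [0.6214, 0.0353, 0.0855]
tcp_rot: [0.0, 0.65, 0.76, -0.0]
wrist_force: [-0.5, 1.7, 0.8]
grip_width: -0.0004
```

Request:
apply_moves(series="-0.15 -0.03 0 0 0 -0.015 0;-0.3 -0.05 0 0 0 -0.03 0;-0.3 -0.05 0 0 0 -0.03 0")

```text
time: 16.08
tool_pos: [0.6213, 0.0322, 0.0854]
tcp_rot: [-0.0, 0.639, 0.769, -0.0]
wrist_force: [0.5, -0.1, -0.3]
grip_width: 0.0002
```

Run:
```python
from h import *
im=camera("scene");cv2.imwrite("pics/s15.png",cv2.resize(im[120:270,170:320],None,fx=4,fy=4,interpolation=2))
plan([lw(191.9,.097,.02,.086)])
```

```text
t 16.125 pos [0.6212 0.0322 0.0854] yaw 100.6 F [0.2 0.2 0.3] j [-0.04  0.3   1.37 -0.    1.48 -1.79]
-0.34 -0.03 -0.06 0 0 -0.023 0
```

View pics/s15.png

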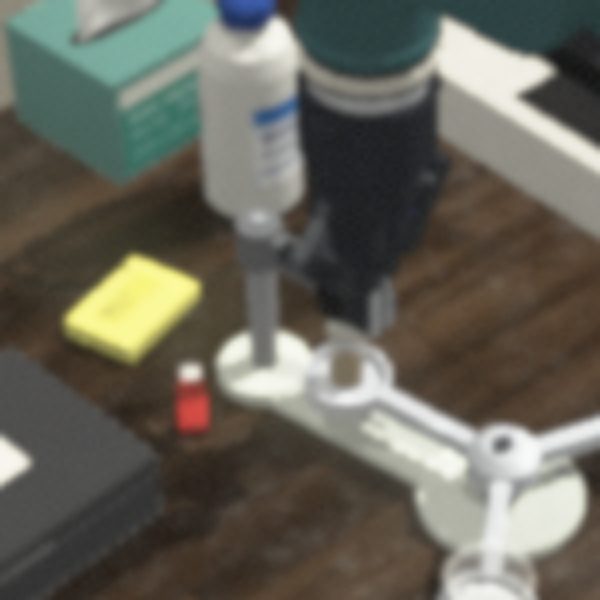

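Almost no force yet, so the lever isn't at the stop. I'll go on in 1 mm rows.

Request:
apply_moves(series="-0.12 -0.01 0 0 0 -0.01 0;-0.25 -0.02 0 0 0 -0.02 0;-0.35 -0.03 0 0 0 -0.025 0")

```text
time: 16.5
tool_pos: [0.6214, 0.0292, 0.0853]
tcp_rot: [-0.001, 0.629, 0.778, -0.0]
wrist_force: [-1.9, 2.0, 0.7]
grip_width: 0.0002
```

Request:
apply_moves(series="-0.1 0 0 0 0 0 0;-0.2 0 0 0 0 0 0")

```text
time: 16.75
tool_pos: [0.6215, 0.0289, 0.0853]
tcp_rot: [-0.002, 0.629, 0.778, 0.001]
wrist_force: [-2.7, 6.1, 2.3]
grip_width: 0.0003
```

Request:
apply_moves(series="-0.1 0 0 0 0 0 0;-0.2 0 0 0 0 0 0")

```text
time: 17.0
tool_pos: [0.6215, 0.0287, 0.0853]
tcp_rot: [-0.003, 0.628, 0.778, 0.002]
wrist_force: [-3.5, 10.4, 1.1]
grip_width: -0.0
```

The TCP stalls and the force climbs to about 10 N, so the lever is at its stop. Backing off and rising.

Request:
apply_moves(series="0.3 0 0 0 0 0 0;0.8 0 0 0 0 0 0;2 0 0 0 0 0 0;3.5 0 0 0 0 0 0;3.5 0 -4 0 0 0 0;3.5 0 -9 0 0 0 0;3.5 5 -12 0 0 0 0;3.5 10 -12 0 0 0 0")

```text
time: 18.0
tool_pos: [0.7155, 0.0812, 0.2117]
tcp_rot: [0.004, 0.629, 0.777, 0.003]
wrist_force: [1.2, 0.5, 0.1]
grip_width: 0.0004
```

Run:
```python
from h import *
plan([])
```

```text
t 18.0 pos [0.7155 0.0812 0.2117] yaw 102.1 F [1.2 0.5 0.1] j [ 0.03  0.47  0.88 -0.    1.78 -1.75]
```

Request:
apply_moves(series="6 0 -2 0 0 0 0;12 -4 -2 0 0 0 0;15 -10 -2 0 0 0 0;17 -16 -2 0 0 0 0;17 -22 -2 0 0 0 0;17 -28 -2 0 0 0 0;17 -30 -2 0 0 0 0;17 -30 -2 0 0 0 0")

```text
time: 19.0
tool_pos: [0.3829, 0.1842, 0.2264]
tcp_rot: [0.001, 0.629, 0.778, 0.001]
wrist_force: [0.3, 0.4, 0.9]
grip_width: 0.0003
```

Run:
```python
from h import *
plan([])
im=camera("scene");cv2.imwrite("pics/s16f.png",im);cv2.imwrite("pics/s16.png",cv2.resize(im[150:300,190:350],None,fx=4,fy=4,interpolation=2))
im=camera("top");cv2.imwrite("pics/t16f.png",im);cv2.imwrite("pics/t16.png",cv2.resize(im[150:290,225:345],None,fx=4.2,fy=4.2,interpolation=2))
```

```text
t 19.0 pos [0.3829 0.1842 0.2264] yaw 102.1 F [0.3 0.4 0.9] j [ 0.31 -0.2   1.6  -0.    1.74 -1.47]
```

View pics/t16.png

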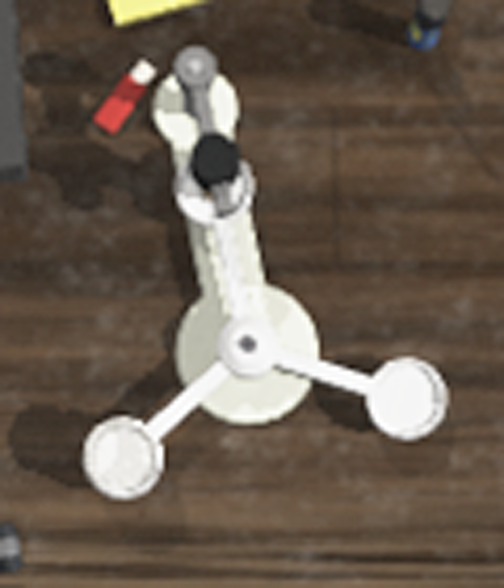

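View pics/s16.png

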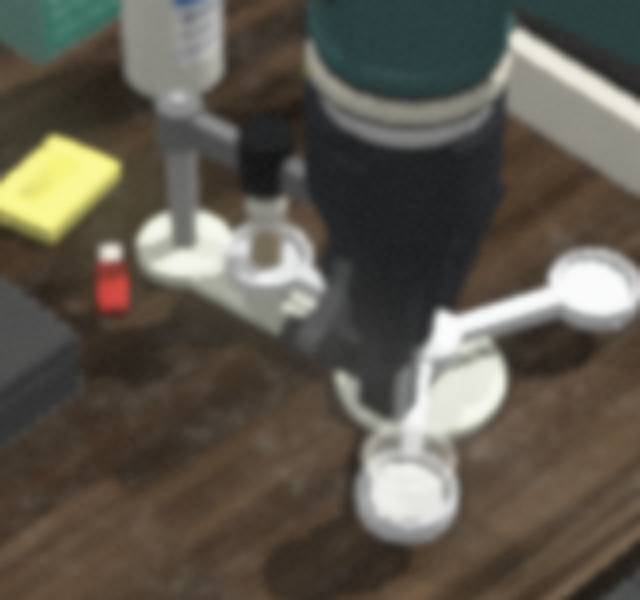

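View pics/t16f.png

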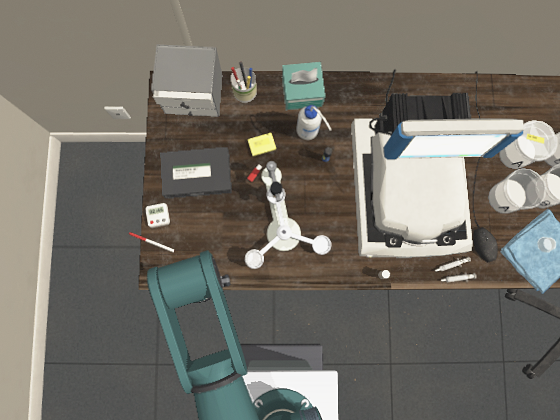

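Run:
```python
from h import *
T=lambda p,z:onz("top",(p[0]+.5)/4.2-.5+225,(p[1]+.5)/4.2-.5+150,z)[:2]
l=T((215,160),.136);d=l-POST;print("lens",l,np.hypot(*d),np.degrees(np.arctan2(d[1],d[0])))
e=T((226,206),.122);d=e-POST;print("end",e,np.hypot(*d),np.degrees(np.arctan2(d[1],d[0])))
v=T((214,187),.04);print("vial",v,"dist lens",np.hypot(*(l-v)))
im=camera("scene");cv2.imwrite("pics/s17.png",im)
```

```text
lens [0.65440332 0.01614592] 0.06749096212876422 -168.76103893365897
end [0.62648808 0.00876278] 0.0963266900817059 -167.68982712013948
vial [0.65638986 0.01606029] dist lens 0.001988377866384791
```

View pics/s17.png

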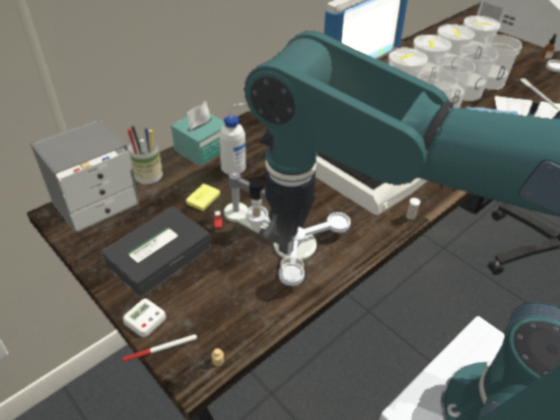

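The lens is about 2 mm from the vial axis, and the lever is at 191–192°, which matches the stop direction. The brass weight (218,357) and spare vial (413,209) stand where they were in the first picture. Handing in.

```bash
python3 -c "
from cell import *
print(job_done())"
```

```text
the job is handed in; nothing more can be done
None
```

I turned the wheel about 80° counter-clockwise by pushing the empty seat's arm, until the vial's arm pointed at the post. Then I pushed the lever's end round to its stop, backed the arm off and handed in at about 19 s of the 64 s allowed. `job_done()` gave no verdict.

**First pass missed:** the shut fingers slid over the arm without touching it. In the pictures the fingertips appeared 12–18 mm higher than the reported TCP, so I lowered the tool and pushed again.

**Wheel angle:** in the top view the vial's arm stood at 12.0° and the post at 11.6–12.0°. The scene view disagreed a little (10.8° against 12.3°), still well inside the 4° allowed. After the lever push the seats looked unmoved in the top view.

**Reading head:** the lever stalled at its stop with about 10 N of push. The last top view put it at 191–192°, against about 192° for the stop. The lens measured about 2 mm from the vial's axis.

**Loose things:** by eye, the spare vial, brass weight and glue stick stood where they had in the first pictures. The scene view of the glue was blocked at the end, so I relied on the top view for it. In the last top view the robot arm hid the brass weight, so I checked it in the scene view.

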